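# Fetch the red paint pot from behind the bottles

## Robot

A 7-joint arm with a two-finger parallel gripper is mounted at the origin on the work surface. World frame = base frame: x ahead of the robot, y to its left, z up, the work surface at z = 0. Lengths are in m, angles in rad, forces in N, time in s.
With the tool pointing down it reaches from about 0.425 to 0.95 m from the base axis. Payload 4.7 kg.
Tool frame: the origin (TCP) lies between the finger pads; the fingertips stand 25 mm ahead of it and the grasp point (between the pads) lies 6 mm ahead of it; z points along the fingers, y is the line along which they close (so a half turn about z gives the same grasp; the last joint's range is limited). The gripper opens to 85 mm and grips with 20 to 120 N. Pads are 22 mm wide; open, the fingers measure 114 mm over their backs; the gripper's body (76 mm by 85 mm) begins 54 mm behind the grasp point. The pads swing forward as they close: fully open they stand 13 mm farther back than shut.
Start: joints at [-1.353, 0.469, -0.049, 1.532, 0.024, 1.141, -0.082], TCP at [0.165, 0.655, 0.227] pointing down, gripper open.
Joint ranges: [-2.59, 2.59], [-0.33, 1.99], [-1.39, 1.29], [0.1, 2.45], [-1.04, 4.18], [0.21, 1.99], [-2.66, 2.66]. Speed limits (rad/s): [2.57, 2.57, 3.14, 3.14, 3.14, 3.14, 3.14].

## Interface

Orientations are given as a 3x3 rotation matrix whose columns are the frame's x, y, z axes.
In Python, from rig import * gives the robot as it stands. Calls block until the motion is done:
- movep(position, orientation): joint-space move of the TCP to a pose.
- move_l(position, attitude=None, feed=0.15, until_force=None): straight line of the TCP; attitude=None keeps the orientation; feed is the mean speed in m/s. With until_force (N) it stops when the force on the tool has changed by that much, and returns True; else False.
- move_joints(angles): joint-space move.
- command_gripper(opening, newtons=None): finger opening in m; newtons is the grip in N (None keeps the last); returns when the fingers have stopped.
- sleep(seconds).
- inverse_kinematics(position, orientation): joint angles nearest the present ones, or None.
- sense(): the state.
- camera(name): name is "side" or "top" or "wrist"; returns (picture, depth): 420x560x3 uint8, red, green, blue; 420x560 float32, m along the optical axis (not along the pixel's ray), 0 where there is no reading.
- camera_params(name): a dict with "K" (3x3 intrinsics, pixels), "position" and "rotation" of the camera in the world; the wrist camera has in their place "tool_from_camera" (4x4, takes a point from camera to tool coordinates, whose origin is the TCP and whose axes are the flange's). Camera axes: x right, y down, z forward; pixel columns grow to the right and rows downward; lengths in m; the calibration is good to about 2 mm. A picture is of the moment at which its call begins: read the wrist's pose just before it. camera_params takes no time and is no camera call.
A pose or a line that the arm cannot do raises Unreachable and nothing moves.
- finish_job(): hands the job in; it is judged then, once.
The state is a dict: "time_s": time; "joint_pos": joint angles; "qd": joint speeds; "joint_efforts": joint torques, N m; "position": TCP position; "tcp_rot": TCP orientation; "wrist_force": force on the tool from outside, world axes, zero at the start; "ft_torque": the same for the moment, N m; "finger_gap": finger opening in m; "gripper_force": force on a finger pad.
Only numpy, scipy, OpenCV 4.12 (cv2) and the standard library are available. Lean on these libraries where they do the work, as an engineer would, in place of code of your own. Each camera call takes 0.05 s, during which the arm holds its last target. There are 200 camera calls.

## Task

The red-lidded paint pot stands at the back of the wooden rack, behind three tall squeeze bottles. First clear all three bottles into the blue tray, standing upright, and only then fetch the red pot and set it in the middle of the white tile; after that put every bottle back on the rack in just the place it came from. Keep bottles and pots upright, and leave the blue-lidded pot, the brush cup and the replica burger patty where they are.

Things in the scene. Friction and masses are not known exactly. Their poses are not given: they have to be found in the camera images.
- yellow_bottle: upright yellow squeeze bottle, loose, about 0.2 kg: smooth cylinder 48 mm diameter and 105 mm tall with a narrow nozzle on top of the same colour, 139 mm tall over all; white paper band low on it. At the start it stands on the rack's front row. Origin: centre of its underside; z up its axis.
- green_bottle: upright green squeeze bottle, loose, about 0.2 kg: smooth cylinder 48 mm diameter and 105 mm tall with a narrow nozzle on top of the same colour, 139 mm tall over all; white paper band low on it. At the start it stands on the rack's front row. Origin: centre of its underside; z up its axis.
- black_bottle: upright black squeeze bottle, loose, about 0.2 kg: smooth cylinder 48 mm diameter and 105 mm tall with a narrow nozzle on top of the same colour, 139 mm tall over all; white paper band low on it. At the start it stands on the rack's front row. Origin: centre of its underside; z up its axis.
- red_pot: round pot, loose, about 0.12 kg: white body with a red lid, 46 mm diameter (47 mm at the lid), 45 mm tall over all. The one to fetch; it stands in the rack's back row, left or right, with its centre 55 mm behind the bottles' row. Origin: centre of its underside; z up.
- blue_pot: round pot, loose, about 0.12 kg: white body with a blue lid, 46 mm diameter (47 mm at the lid), 45 mm tall over all. Bystander: it stands in the other place of the rack's back row, 90 mm from the red pot centre to centre, and stays there. Origin: centre of its underside; z up.
- rack: low wooden rack, fixed: board 160 mm (x, depth) by 270 mm (y), 15 mm thick; upright back panel 10 mm thick along its far (+x) edge, to 65 mm above the bench; edge strips 12 mm high on its short sides. Origin: centre of the board's underside, on the bench. In its frame the bottles start at about x = -25 mm, y = -85, 0, 85 mm, in any order; the pots at x = 30 mm, y = -45 and 45 mm.
- crate: blue tray, fixed, open on top: 250 mm (x) by 150 mm (y) outside, walls 5 mm thick and 40 mm high, floor 5 mm thick; room for three bottles in a row along its x. It lies to the left or the right in front of the rack. Origin: centre of its underside, on the bench; x along its length.
- tile: white ceramic tile, fixed: 110 by 110 mm, 8 mm thick, with a grey disc of 70 mm diameter marking the middle. Left or right, across from the blue tray. Origin: centre of its underside, on the bench.
- brush_cup: bystander: terracotta cup 66 mm in diameter and 75 mm tall with brushes standing in it to 165 mm, loose, between robot and rack. Origin: centre of its underside.
- patty: bystander: brown replica burger patty, 74 mm in diameter and 20 mm high, loose, lying between robot and rack. Origin: centre of its underside.

How it is judged:
By the outcome, as a careful person would: the job done as asked, in the order asked, and still so for the second after the job is handed in, with the robot touching nothing.
It also fails if it takes over 134 s, if anything falls off the work surface, if the arm or the gripper's body presses on something with over 40 N, if the wrist force passes 120 N, or if a joint passes its speed limit or range.

## Working session

There is one attempt and no reset: what is moved stays moved. The work goes in short steps, each a Python script; the robot and the scene stay as the last script left them, time stands still between calls to the robot, and variables do not carry over. Pictures are saved under pics/ and viewed, at most 14 in all, crops included, and the job is handed in when it is done.

```bash
ls; mkdir -p pics
python3 - <<'E'
from rig import *
import cv2,numpy as np
for n in("top","side"):
    im,d=camera(n); cv2.imwrite(f"pics/{n}0.png",im[...,::-1]); np.savez(f"{n}0.npz",im=im,d=d)
    p=camera_params(n);print(n,p)
print(camera_params("wrist"))
s=sense();print(s["time_s"],s["position"],s["tcp_rot"],s["finger_gap"])
E
```

```text
pics
top {'K': array([[457.58524904,   0.        , 276.40917916],
       [  0.        , 457.58524904, 202.34856749],
       [  0.        ,   0.        ,   1.        ]]), 'position': array([0.333244  , 0.00242034, 1.0547689 ]), 'rotation': array([[ 2.38789018e-02, -9.84724748e-01,  1.72473093e-01],
       [-9.99714729e-01, -2.34331505e-02,  4.62035280e-03],
       [-5.08187787e-04, -1.72534221e-01, -9.85003393e-01]])}
side {'K': array([[416.4752387 ,   0.        , 282.89320562],
       [  0.        , 416.4752387 , 211.25063363],
       [  0.        ,   0.        ,   1.        ]]), 'position': array([ 0.09493035, -0.43103095,  0.66926221]), 'rotation': array([[ 0.71292717, -0.50811478,  0.48327448],
       [-0.70123324, -0.51401986,  0.49401976],
       [-0.00260606, -0.69108824, -0.7227657 ]])}
{'K': array([[313.94744307,   0.        , 275.34406208],
       [  0.        , 313.94744307, 206.07735693],
       [  0.        ,   0.        ,   1.        ]]), 'tool_from_camera': array([[-8.35808187e-04, -9.52573859e-01, -3.04306334e-01,
         7.85640099e-02],
       [ 9.99999596e-01, -8.96419678e-04,  5.94733007e-05,
         4.88795350e-04],
       [-3.29438897e-04, -3.04306161e-01,  9.52574224e-01,
        -1.46419637e-01],
       [ 0.00000000e+00,  0.00000000e+00,  0.00000000e+00,
         1.00000000e+00]])}
0.1 [0.16474025 0.65402846 0.22576304] [[-9.69722153e-01  2.44210553e-01 -3.88223588e-04]
 [ 2.44210857e-01  9.69720592e-01 -1.74079054e-03]
 [-4.86510146e-05 -1.78289157e-03 -9.99998409e-01]] 0.08556447562213504
```

View pics/top0.png

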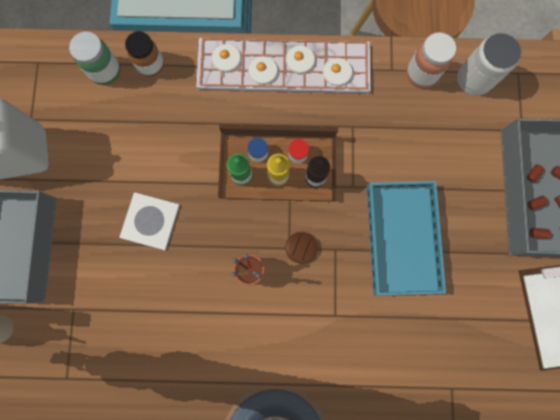

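View pics/side0.png

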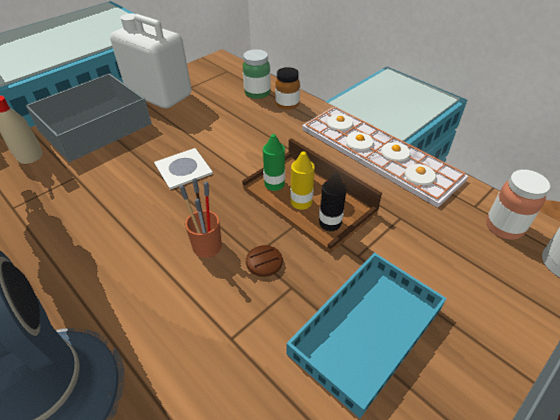

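The top view shows green at (240,165), yellow (278,168), black (318,170), the blue pot (258,150), red pot (298,152), tile (150,221) and tray (406,238). The cup is at (249,270) and the patty at (302,247). The side view agrees: the bottles run green, yellow, black, left to right. Next I'll measure by colour masks and two-view rays.

```bash
cat > vis.py <<'E'
import cv2,numpy as np
RNG={'green':[((50,120,60),(80,255,255))],'yellow':[((22,150,120),(35,255,255))],'red':[((0,200,120),(4,255,255)),((175,200,120),(180,255,255))],
'blue':[((108,140,60),(125,255,255))],'crate':[((92,120,80),(106,255,255))],'black':[((0,0,0),(180,255,42))]}
def mask(im,c,roi=None):
    h=cv2.cvtColor(im,cv2.COLOR_RGB2HSV); m=sum(cv2.inRange(h,np.array(a),np.array(b)) for a,b in RNG[c])
    m=m.astype(np.uint8)
    if roi: z=np.zeros_like(m);x0,y0,x1,y1=roi;z[y0:y1,x0:x1]=m[y0:y1,x0:x1];m=z
    n,l,s,_=cv2.connectedComponentsWithStats(m)
    return (l==1+np.argmax(s[1:,4])) if n>1 else m>0
def cloud(d,K,R,t,m):
    v,u=np.nonzero(m&(d>0)); z=d[v,u]
    return (np.c_[(u-K[0,2])/K[0,0]*z,(v-K[1,2])/K[1,1]*z,z])@R.T+t
def ray(K,R,u,v): 
    r=R@np.array([(u-K[0,2])/K[0,0],(v-K[1,2])/K[1,1],1]);return r/np.linalg.norm(r)
def plane(K,R,t,u,v,z): r=ray(K,R,u,v);return t+r*(z-t[2])/r[2]
def tri(a,b):  # lists of (K,R,t,u,v)
    A=np.zeros((3,3));y=np.zeros(3)
    for K,R,t,u,v in (a,b):
        r=ray(K,R,u,v);P=np.eye(3)-np.outer(r,r);A+=P;y+=P@t
    return np.linalg.solve(A,y)
E
python3 - <<'E'
from vis import *
from rig import camera_params
ROI={'top':dict(green=(222,140,255,190),yellow=(262,145,295,190),black=(302,150,335,190),red=(285,135,312,165),blue=(245,135,272,165),crate=(360,175,450,300)),
'side':dict(green=(255,130,290,195),yellow=(285,145,318,215),black=(315,170,350,235),red=None,blue=None,crate=(280,250,450,415))}
np.set_printoptions(precision=4,suppress=True)
for n in("top","side"):
    f=np.load(n+"0.npz");p=camera_params(n)
    for c,r in ROI[n].items():
        if n=='side' and r is None: continue
        m=mask(f['im'],c,r);P=cloud(f['d'],p['K'],p['rotation'],p['position'],m)
        zt=np.percentile(P[:,2],98); T=P[P[:,2]>zt-.012]
        v,u=np.nonzero(m)
        print(n,c,m.sum(),'ztop',zt,'top mean',T.mean(0),len(T),'uv',u.min(),u.max(),v.min(),v.max())
        if c=='crate':
            print(cv2.minAreaRect(P[P[:,2]>.03][:,:2].astype(np.float32)))
        if c in('green','yellow','black'):
            B=P[(P[:,2]>.06)&(P[:,2]<.118)]
            # circle with r=24 from side points
            from scipy.optimize import least_squares
            if len(B)>20:print('  circ',least_squares(lambda c:np.hypot(*(B[:,:2]-c).T)-.024,B[:,:2].mean(0)+.01,loss='soft_l1',f_scale=.002).x,len(B))
    if n=='top':
        h=cv2.cvtColor(f['im'],cv2.COLOR_RGB2HSV)
        m=(h[...,1]<60)&(h[...,2]>100);z=np.zeros_like(m);z[190:252,115:185]=m[190:252,115:185]
        P=cloud(f['d'],p['K'],p['rotation'],p['position'],z);print('tile',cv2.minAreaRect(P[:,:2].astype(np.float32)),np.median(P[:,2]))
        # rack board edges by depth
        m=np.zeros_like(m);m[120:205,212:345]=1
        P=cloud(f['d'],p['K'],p['rotation'],p['position'],m)
        Q=P[(P[:,2]>.01)&(P[:,2]<.075)];print('rack',cv2.minAreaRect(Q[:,:2].astype(np.float32)))
        for nm,(u,v,w) in dict(cup=(249,270,18),patty=(302,247,18)).items():
            m[:]=0;m[v-w:v+w,u-w:u+w]=1;P=cloud(f['d'],p['K'],p['rotation'],p['position'],m);P=P[P[:,2]>.012];print(nm,P.mean(0),P.min(0),P.max(0))
E
```

```text
top green 336 ztop 0.15392515073955915 top mean [0.575  0.09   0.1487] 70 uv 228 248 155 178
  circ [0.5778 0.0902] 32
top yellow 447 ztop 0.1547970960024071 top mean [0.5771 0.0058 0.1496] 64 uv 267 288 153 179
  circ [0.5789 0.0054] 76
top black 284 ztop 0.1531922408116231 top mean [ 0.5736 -0.0813  0.147 ] 50 uv 308 328 157 181
  circ [ 0.5767 -0.0808] 62
top red 12 ztop 0.06375683221949746 top mean [ 0.6292 -0.0536  0.0613] 12 uv 303 307 147 152
top blue 233 ztop 0.06386813712035744 top mean [0.6321 0.0537 0.0606] 232 uv 249 266 139 155
top crate 1 ztop 0.006285142776361496 top mean [ 0.5349 -0.3175  0.0063] 1 uv 416 416 198 198
((0.0, 0.0), (0.0, 0.0), 0.0)
tile ((0.4677402675151825, 0.3021303415298462), (0.11648744344711304, 0.11402249336242676), 76.59920501708984) 0.00868779228767691
rack ((0.6036577224731445, 0.007749378681182861), (0.2703096568584442, 0.16156180202960968), 89.91624450683594)
cup [0.3609 0.0677 0.0848] [0.3285 0.0317 0.0125] [0.3917 0.0957 0.1668]
patty [ 0.4129 -0.0506  0.0182] [ 0.3778 -0.085   0.0123] [ 0.4484 -0.0166  0.0245]
side green 715 ztop 0.15129082446760478 top mean [0.5752 0.0888 0.1467] 69 uv 263 284 134 175
  circ [0.5787 0.0934] 411
side yellow 800 ztop 0.15186671971095864 top mean [0.5762 0.0051 0.147 ] 77 uv 291 314 151 194
  circ [0.5802 0.0087] 447
side black 765 ztop 0.14014728341237562 top mean [ 0.5704 -0.0834  0.1347] 124 uv 321 346 179 216
  circ [ 0.5782 -0.0775] 462
side crate 12631 ztop 0.040738081638895716 top mean [ 0.4303 -0.2866  0.0376] 2081 uv 287 445 253 414
((0.4425625801086426, -0.28128165006637573), (0.2525656521320343, 0.15047605335712433), 2.802656412124634)
```

```bash
cat > h.py <<'E'
from rig import *
from vis import *
np.set_printoptions(precision=4,suppress=True)
RD=np.array([[-1.,0,0],[0,1,0],[0,0,-1]])
def wcam():
    s=sense();im,d=camera("wrist");p=camera_params("wrist");T=p['tool_from_camera']
    return im,d,p['K'],s['tcp_rot']@T[:3,:3],s['position']+s['tcp_rot']@T[:3,3]
def st(msg=''):
    s=sense();print(msg,'t',round(s['time_s'],1),'tcp',s['position'],'F',s['wrist_force'],'gap',round(s['finger_gap'],4),'gf',round(float(np.max(s['gripper_force'])),1))
    return s
E
python3 - <<'E'
from h import *
for i,y in enumerate((.05,-.04)):
    movep([.5,y,.30],RD); sleep(.3); im,d,K,R,t=wcam()
    np.savez(f'w{i}.npz',im=im,d=d,K=K,R=R,t=t); cv2.imwrite(f'pics/w{i}.png',im[...,::-1])
st()
E
```

```text
t 3.7 tcp [ 0.5001 -0.0391  0.2999] F [ 0.7335 -1.072   0.0867] gap 0.0853 gf 0.0
```

View pics/w1.png

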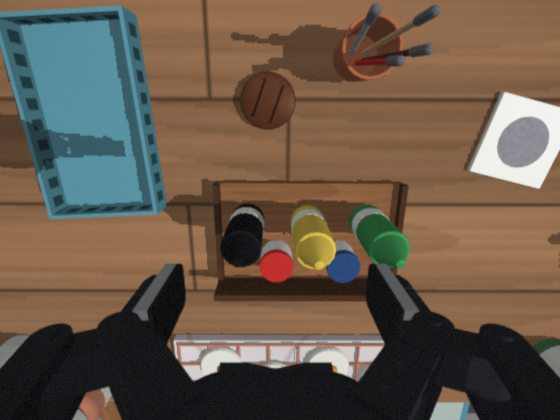

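The wrist view is turned 180°: black (243,235), yellow (312,238), green (380,237), red lid (276,262), blue lid (343,264), tile disc (523,142) and the tray top left. Now I'll triangulate from the two wrist places.

Run:
```python
from h import *
import vis
vis.RNG['red']=[((0,140,100),(8,255,255)),((172,140,100),(180,255,255))]
W=[np.load(f'w{i}.npz') for i in(0,1)]
top=dict(green=(.576,.0905,.153),yellow=(.578,.006,.153),black=(.576,-.080,.153),red=(.634,-.0375,.06),blue=(.634,.0525,.06))
base=dict(green=.10,yellow=.10,black=.10)
for c,g in top.items():
    pr=[];out=[]
    for w in W:
        K,R,t=w['K'],w['R'],w['t'];X=R.T@(np.array(g)-t);u,v=int(K[0,0]*X[0]/X[2]+K[0,2]),int(K[1,1]*X[1]/X[2]+K[1,2])
        roi=(max(u-48,0),max(v-60,0),u+48,v+35)
        m=vis.mask(w['im'],c,roi);P=cloud(w['d'],K,R,t,m)
        vv,uu=np.nonzero(m)
        if c in('red','blue'):
            Q=P[P[:,2]>np.percentile(P[:,2],90)-.006]; (cx,cy),r=cv2.minEnclosingCircle(Q[:,:2].astype(np.float32))
            out.append((Q.mean(0),cx,cy,r))
            n=len(uu);zz=w['d'][vv,uu]  # lid-top pixels: centroid
            k=P[:,2]>np.percentile(P[:,2],90)-.006
            pr.append((K,R,t,uu[k].mean(),vv[k].mean()))
        else:
            k=P[:,2]>P[:,2].max()-.008;pr.append((K,R,t,uu[k].mean(),vv[k].mean()))
            B=P[(P[:,2]>.07)&(P[:,2]<.112)]
            from scipy.optimize import least_squares
            f=least_squares(lambda q:np.hypot(*(B[:,:2]-q).T)-.024,np.array(g)[:2],loss='soft_l1',f_scale=.001)
            out.append((f.x,len(B),P[k].mean(0),P[:,2].max()))
    print(c,'tri',tri(*pr),out)
for i,w in enumerate(W):
    K,R,t=w['K'],w['R'],w['t']
    hsv=cv2.cvtColor(w['im'],cv2.COLOR_RGB2HSV);H,Wd=hsv.shape[:2]
    full=cloud(np.where(w['d']>0,w['d'],1),K,R,t,np.ones((H,Wd),bool)).reshape(H,Wd,3)
    reg=(abs(full[...,0]-.468)<.08)&(abs(full[...,1]-.302)<.08)
    disc=reg&(hsv[...,1]<50)&(hsv[...,2]>90)&(hsv[...,2]<190)&(abs(full[...,2])<.02)
    disc=cv2.morphologyEx(disc.astype(np.uint8),cv2.MORPH_OPEN,np.ones((5,5)))>0
    if disc.sum()>50: print('disc',full[disc].mean(0),np.ptp(full[disc],0))
    bl=(abs(full[...,0]-.604)<.1)&(abs(full[...,1]-.008)<.16)&(full[...,2]>.009)&(full[...,2]<.022)
    print('board z',np.median(full[bl][:,2]),'rack',cv2.minAreaRect(full[bl][:,:2].astype(np.float32)))
    cr=(full[...,1]<-.18)&(full[...,2]>.034)&(full[...,2]<.046)
    if cr.sum()>100: print('crate',cv2.minAreaRect(full[cr][:,:2].astype(np.float32)), 'floor',np.median(full[(abs(full[...,0]-.44)<.08)&(abs(full[...,1]+.28)<.05)][:,2]))
```

```text
Traceback (most recent call last):
IndexError: boolean index did not match indexed array along axis 0; size of axis is 1712 but size of corresponding boolean axis is 1705
```

```bash
cat > meas.py <<'E'
from h import *
import vis
from scipy.optimize import least_squares
vis.RNG['red']=[((0,140,100),(8,255,255)),((172,140,100),(180,255,255))]
W=[np.load(f'w{i}.npz') for i in(0,1)]
top=dict(green=(.576,.0905,.153),yellow=(.578,.006,.153),black=(.576,-.080,.153),red=(.634,-.0375,.06),blue=(.634,.0525,.06))
for c,g in top.items():
    pr=[];out=[]
    for w in W:
        K,R,t=w['K'],w['R'],w['t'];X=R.T@(np.array(g)-t);u,v=int(K[0,0]*X[0]/X[2]+K[0,2]),int(K[1,1]*X[1]/X[2]+K[1,2])
        m=vis.mask(w['im'],c,(max(u-48,0),max(v-60,0),u+48,v+35))&(w['d']>0);P=cloud(w['d'],K,R,t,m);vv,uu=np.nonzero(m)
        if c in('red','blue'):
            k=P[:,2]>np.percentile(P[:,2],90)-.006;(cx,cy),r=cv2.minEnclosingCircle(P[k][:,:2].astype(np.float32));out.append((P[k].mean(0),cx,cy,r))
        else:
            k=P[:,2]>np.percentile(P[:,2],99.5)-.008;B=P[(P[:,2]>.07)&(P[:,2]<.112)]
            out.append((least_squares(lambda q:np.hypot(*(B[:,:2]-q).T)-.024,g[:2],loss='soft_l1',f_scale=.001).x,len(B),P[k].mean(0)))
        pr.append((K,R,t,uu[k].mean(),vv[k].mean()))
    print(c,'tri',tri(*pr),out)
for w in W:
    K,R,t=w['K'],w['R'],w['t'];hsv=cv2.cvtColor(w['im'],cv2.COLOR_RGB2HSV);H,Wd=hsv.shape[:2]
    full=cloud(np.where(w['d']>0,w['d'],1),K,R,t,np.ones((H,Wd),bool)).reshape(H,Wd,3);x,y,z=full.transpose(2,0,1)
    disc=(abs(x-.468)<.08)&(abs(y-.302)<.08)&(hsv[...,1]<50)&(hsv[...,2]>90)&(hsv[...,2]<190)&(abs(z)<.02)
    disc=cv2.morphologyEx(disc.astype(np.uint8),cv2.MORPH_OPEN,np.ones((5,5)))>0
    if disc.sum()>50: print('disc',full[disc].mean(0),np.ptp(full[disc],0))
    bl=(abs(x-.604)<.1)&(abs(y-.008)<.16)&(z>.009)&(z<.022);print('board z',np.median(z[bl]),'rack',cv2.minAreaRect(full[bl][:,:2].astype(np.float32)))
    cr=(y<-.18)&(z>.034)&(z<.046)&(y>-.45)
    if cr.sum()>100: print('crate',cv2.minAreaRect(full[cr][:,:2].astype(np.float32)),'floor',np.median(z[(abs(x-.44)<.08)&(abs(y+.28)<.05)]))
E
python3 meas.py
```

```text
green tri [0.5786 0.0923 0.1458] [(array([0.5795, 0.0927]), 435, array([0.5763, 0.0917, 0.1499])), (array([0.5796, 0.0928]), 570, array([0.5763, 0.0903, 0.1502]))]
yellow tri [0.5801 0.008  0.146 ] [(array([0.5809, 0.0077]), 277, array([0.578 , 0.0086, 0.1502])), (array([0.581 , 0.0079]), 333, array([0.5777, 0.0073, 0.1503]))]
black tri [ 0.5913 -0.0716  0.1534] [(array([ 0.5786, -0.0785]), 581, array([0.4897, 0.008 , 0.3403])), (array([ 0.5787, -0.0783]), 438, array([ 0.5755, -0.0776,  0.1499]))]
red tri [ 0.6311 -0.037   0.0631] [(array([ 0.6337, -0.0379,  0.0594]), 0.6338679194450378, -0.03707725182175636, 0.023722905665636063), (array([ 0.6329, -0.037 ,  0.0593]), 0.634407103061676, -0.036889877170324326, 0.02353774383664131)]
blue tri [0.6327 0.0561 0.0607] [(array([0.6331, 0.0561, 0.0593]), 0.6344465613365173, 0.05598777160048485, 0.02316216193139553), (array([0.6339, 0.0565, 0.0594]), 0.6342183351516724, 0.05568031594157219, 0.02282082289457321)]
disc [0.4682 0.3024 0.0078] [0.0681 0.0697 0.0057]
board z 0.014541637160182641 rack ((0.6010942459106445, 0.009534478187561035), (0.269622802734375, 0.15176205337047577), 89.87657928466797)
crate ((0.4415796399116516, -0.2700433135032654), (0.25056323409080505, 0.13142000138759613), 2.7994768619537354) floor 0.004361886385237462
disc [0.4681 0.3022 0.0078] [0.0666 0.0709 0.0051]
board z 0.014538826206171584 rack ((0.6014121770858765, 0.009330764412879944), (0.2688818871974945, 0.15246981382369995), 89.72344207763672)
crate ((0.44229060411453247, -0.2813473045825958), (0.2509736716747284, 0.15247763693332672), 2.9485349655151367) floor 0.004371249916523129
```

```bash
cat >> h.py <<'E'
a=np.deg2rad(2.85);C=np.array([.4423,-.2813]);ax=np.array([np.cos(a),np.sin(a)])
HOME=dict(green=np.array([.5793,.0926]),yellow=np.array([.5805,.0079]),black=np.array([.5783,-.0780]))
SLOT=dict(black=C+.077*ax,yellow=C,green=C-.077*ax)
ZR,ZC,HI=.110,.100,.285
def take(xy,z,open_=.068,N=40,hi=HI):
    command_gripper(open_)
    movep([*xy,hi],RD); move_l([*xy,z+.05],feed=.25)
    if move_l([*xy,z],feed=.06,until_force=8): st('CONTACT on approach'); raise SystemExit
    command_gripper(.02,N); s=st('gripped')
    move_l([*xy,hi],feed=.25); s=sense(); assert s['finger_gap']>.04,s['finger_gap']
def put(xy,z,open_=.068,hi=HI):
    movep([*xy,hi],RD); move_l([*xy,z+.02],feed=.25)
    hit=move_l([*xy,z-.004],feed=.03,until_force=4); s=st(f'down hit={hit}')
    command_gripper(open_); move_l([*xy,hi],feed=.25)
E
python3 - <<'E'
from h import *
take(HOME['black'],ZR); put(SLOT['black'],ZC); st()
im,d,K,R,t=wcam();cv2.imwrite('pics/b1.png',im[...,::-1])
E
```

```text
gripped t 6.5 tcp [ 0.579  -0.0783  0.1109] F [-0.3003 -1.5869  5.1459] gap 0.0449 gf 40.2
down hit=True t 9.6 tcp [ 0.5191 -0.2777  0.101 ] F [0.1823 0.2478 4.4491] gap 0.0449 gf 42.6
 t 10.8 tcp [ 0.5185 -0.2768  0.2836] F [0.7026 0.3095 0.2042] gap 0.0682 gf 0.0
```

View pics/b1.png

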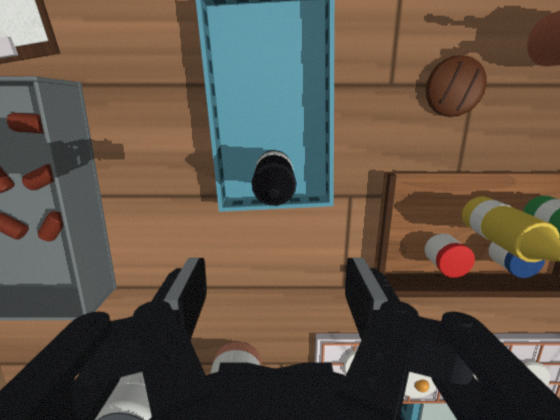

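Black stands upright in the tray at (272,178), so I'll move the other two.

Run:
```python
from h import *
for c in('yellow','green'): take(HOME[c],ZR); put(SLOT[c],ZC)
movep([.5,-.10,.30],RD); sleep(.2); im,d,K,R,t=wcam();cv2.imwrite('pics/b3.png',im[...,::-1])
import vis
vis.RNG['red']=[((0,140,100),(8,255,255)),((172,140,100),(180,255,255))]
X=R.T@(np.array((.634,-.037,.06))-t);u,v=int(K[0,0]*X[0]/X[2]+K[0,2]),int(K[1,1]*X[1]/X[2]+K[1,2])
m=vis.mask(im,'red',(u-35,v-35,u+35,v+35))&(d>0);P=cloud(d,K,R,t,m);P=P[P[:,2]>np.percentile(P[:,2],90)-.006]
print(cv2.minEnclosingCircle(P[:,:2].astype(np.float32)),P[:,2].mean());st()
```

```text
gripped t 14.2 tcp [0.5811 0.0077 0.1109] F [-0.4857 -0.5312  5.5573] gap 0.0449 gf 40.2
down hit=True t 17.7 tcp [ 0.4423 -0.2814  0.1009] F [-0.2733 -0.1565  4.2312] gap 0.0447 gf 42.2
gripped t 22.6 tcp [0.58   0.0925 0.1109] F [-0.4611 -0.0951  5.8603] gap 0.0447 gf 40.2
down hit=True t 26.5 tcp [ 0.3654 -0.2851  0.1009] F [-1.4037  0.3669  3.1771] gap 0.0446 gf 42.2
((0.6343873143196106, -0.03745254501700401), 0.023585600778460503) 0.059240813250113676
 t 28.9 tcp [ 0.4994 -0.1015  0.3001] F [-0.1644  0.8565  0.372 ] gap 0.0677 gf 0.0
```

View pics/b3.png

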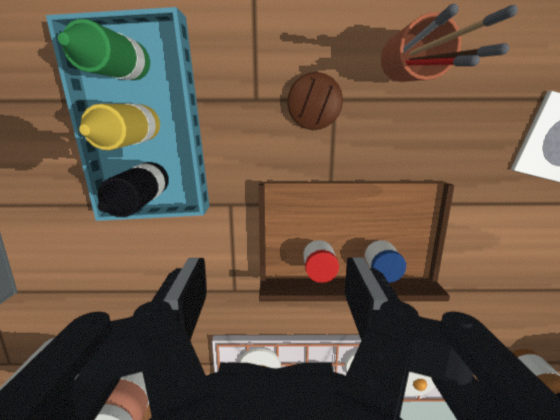

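All three bottles stand in the tray: green (90,45), yellow (110,125), black (135,188). The red pot at (321,262) and the blue pot at (388,262) haven't moved. Next is the red pot.

Run:
```python
from h import *
take(np.array([.634,-.0373]),.048,open_=.066,N=30)
put(np.array([.4682,.3023]),.0425,open_=.066)
movep([.46,.27,.30],RD); sleep(.2); im,d,K,R,t=wcam();cv2.imwrite('pics/p.png',im[...,::-1])
import vis
vis.RNG['red']=[((0,140,100),(8,255,255)),((172,140,100),(180,255,255))]
X=R.T@(np.array((.4682,.3023,.053))-t);u,v=int(K[0,0]*X[0]/X[2]+K[0,2]),int(K[1,1]*X[1]/X[2]+K[1,2])
m=vis.mask(im,'red',(u-45,v-45,u+45,v+45))&(d>0);P=cloud(d,K,R,t,m);P=P[P[:,2]>np.percentile(P[:,2],90)-.006]
print(cv2.minEnclosingCircle(P[:,:2].astype(np.float32)),P[:,2].mean());st()
```

```text
gripped t 32.0 tcp [ 0.6344 -0.0375  0.0488] F [-0.7713  0.344   4.9386] gap 0.0447 gf 30.3
down hit=True t 36.2 tcp [0.4679 0.3023 0.0418] F [-0.9804 -0.9417  4.7279] gap 0.0448 gf 31.4
((0.4671718180179596, 0.3027082085609436), 0.022913344204425812) 0.05232881501915439
 t 38.2 tcp [0.4596 0.2707 0.2992] F [-1.1647  0.0684 -1.3675] gap 0.0661 gf 0.0
```

View pics/p.png

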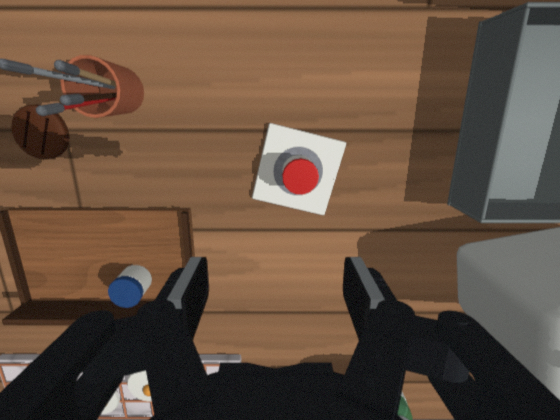

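The red pot is upright on the disc at (300,177), within about 1 mm of centre. Now the bottles go back.

```bash
python3 - <<'E'
from h import *
for c in('green','yellow','black'): take(SLOT[c],ZC+.0005); put(HOME[c],ZR)
for i,y in enumerate((.05,-.04)):
    movep([.5,y,.30],RD); sleep(.3); im,d,K,R,t=wcam()
    np.savez(f'w{i}.npz',im=im,d=d,K=K,R=R,t=t); cv2.imwrite(f'pics/e{i}.png',im[...,::-1])
st()
E
python3 meas.py | head -5
```

```text
gripped t 42.5 tcp [ 0.3659 -0.2855  0.1013] F [-1.4216  0.1203  3.9222] gap 0.0446 gf 39.9
down hit=True t 46.4 tcp [0.5792 0.0925 0.1114] F [ 0.27   -0.8846  4.6433] gap 0.0445 gf 42.5
gripped t 51.3 tcp [ 0.4428 -0.2817  0.1013] F [-0.7379  0.2662  5.8083] gap 0.0448 gf 39.9
down hit=True t 54.8 tcp [0.5805 0.0079 0.1114] F [-0.4705 -0.1028  4.2728] gap 0.0444 gf 42.5
gripped t 59.4 tcp [ 0.5197 -0.2779  0.1014] F [-0.3454  0.9266  4.8091] gap 0.0442 gf 40.1
down hit=True t 62.5 tcp [ 0.5783 -0.0781  0.1114] F [-0.3844 -0.2585  4.8833] gap 0.0447 gf 42.9
 t 65.5 tcp [ 0.5001 -0.039   0.2999] F [-0.9983 -0.4996 -0.4508] gap 0.068 gf 0.0
green tri [0.5782 0.0926 0.145 ] [(array([0.5786, 0.0927]), 429, array([0.5754, 0.0919, 0.1501])), (array([0.5786, 0.0928]), 571, array([0.5756, 0.0904, 0.1502]))]
yellow tri [0.5794 0.0079 0.146 ] [(array([0.58 , 0.008]), 438, array([0.5771, 0.0085, 0.1503])), (array([0.5801, 0.0081]), 414, array([0.5771, 0.0072, 0.1506]))]
black tri [ 0.5772 -0.0781  0.1452] [(array([ 0.5777, -0.0783]), 567, array([ 0.5747, -0.076 ,  0.1502])), (array([ 0.5778, -0
[... 218 characters left out ...]
np.float32));out.append((P[k].mean(0),cx,cy,r))
             ~~~~~~~~~~~~~^^^^^^^^^^^
    return _quantile_unchecked(
        a, q, axis, out, overwrite_input, method, keepdims, weights)
    return _ureduce(a,
                    func=_quantile_ureduce_func,
    ...<5 lines>...
                    overwrite_input=overwrite_input,
                    method=method)
    r = func(a, **kwargs)
    result = _quantile(arr,
                       quantiles=q,
    ...<2 lines>...
                       out=out,
                       weights=wgt)
    slices_having_nans = np.isnan(arr[-1, ...])
                                  ~~~^^^^^^^^^
IndexError: index -1 is out of bounds for axis 0 with size 0
```

View pics/e1.png

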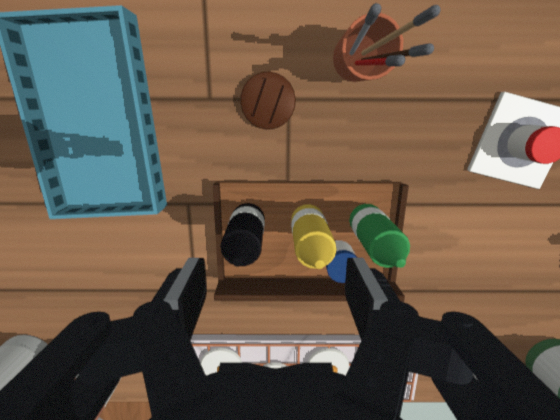

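The picture shows all three bottles upright at their start pixels: black (243,235), yellow (312,238), green (380,237). That puts them within 1 mm of their first measured places. The red pot is on the tile at (540,145), and the bystanders are where they were. The script error is only the red pot no longer being found on the rack.

```bash
python3 -c "
from rig import *
print(finish_job())"
```

```text
the job is handed in; nothing more can be done
None
```

The job is handed in at about 66 s of the 134 s allowed: the red pot is within about 1 mm of the tile's centre, all three bottles are back on the rack within about 1 mm of where they started, and the last picture showed the blue pot, brush cup and patty where they were.

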